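# Open a two-leaf specimen cabinet: latched leaf, then bolted leaf

## Robot

A 6-joint arm with a two-finger parallel gripper is mounted at the origin on a cart in front of the work surface, level with it; the furniture and walls round the work are solid. World frame = base frame: x ahead of the robot, y to its left, z up, the work surface at z = 0. Lengths are in mm, angles in degrees, forces in N, time in s.
With the tool pointing down it reaches from about 300 to 825 mm from the base axis. Payload 5.4 kg.
Tool frame: the origin (TCP) lies at the very end of the fingers, on their centre line; the grasp point (between the pads) lies 19 mm behind it; z points along the fingers, y is the line along which they close (so a half turn about z gives the same grasp; the last joint's range is limited). The gripper opens to 92 mm and grips with 3 to 60 N. Pads are 20 mm wide; open, the fingers measure 128 mm over their backs; the gripper's body (75 mm by 189 mm) begins 69 mm behind the grasp point.
Start: joints at [-85.205, 9.076, 91.501, -0, 79.423, -12.038], TCP at [166.491, -550.351, 214.601] pointing down, gripper open.
Joint ranges: [-166.64, 166.64], [-54.1, 131.32], [10.49, 154.53], [-73.88, 253.88], [9.74, 151.15], [-171.62, 171.62]. Speed limits (degrees/s): [147.25, 147.25, 180, 180, 180, 180].

## Interface

Orientations are given as [roll, pitch, yaw] about the fixed x, y, z axes, in that order (R = Rz(yaw) Ry(pitch) Rx(roll)).
In Python, from bench import get_state, cams, r gives the robot as it stands. The module is installed in compiled form; this text tells all that it offers.
- The arm moves only by the shell command python3 -m creep 'ROWS' [FORCE]. ROWS is JSON, one flat list of numbers, 7 for each row, row after row: the opening, from 0 (shut) to 1 (fully open), then the shift along the tool's x, y, z normalised to -1 to 1, where 1 is 0.4 m, then the turn, a rotation vector about the tool's x, y, z normalised to -1 to 1, where 1 is 45 degrees. A call has 1 to 5 rows; each row is the pose to reach, as a shift and turn from the pose commanded when the call began, along the tool's axes at that moment; what a row does not reach only later rows make up. A row lasts 1/10 s, in which the tool goes at most 50 mm and 8.59 degrees, less where a joint would pass 70% of its speed; a pose out of reach is approached as far as the arm can. A call with a number of a shift or a turn outside -1 to 1 is refused whole. A call with a gripper value outside its range is refused whole. The fingers move at their own pace and stop on an object; FORCE is the grip in N (left out, the last holds). Time passes only in rows, so rows that repeat a pose let the fingers close. It gives the time, the measured TCP pose, the force, the opening and the grip force at its end, in the units of the state.
- get_state(): the state, without advancing time (a new reading comes with each control period).
- cams.get_image(name): name is "side" or "top"; returns a dict with "color" (480x640x3 uint8, red, green, blue), "depth" (480x640 float32, mm along the optical axis (not along the pixel's ray), 0 where there is no reading), "fx", "fy", "cx", "cy" (pixels), "extrinsics" (4x4, takes a point from camera to world coordinates). Camera axes: x right, y down, z forward; pixel columns grow to the right and rows downward; lengths in mm; the calibration is good to about 2 mm. A picture is of the moment at which its call begins.
- r.hand_in(): hands the job in; it is judged then, once.
The state is a dict: "time": time; "qpos": joint angles; "joint_velocities": joint speeds; "joint_torque": joint torques, N m; "tool_pos": TCP position; "eef_rot": TCP orientation; "force": force on the tool from outside, world axes, zero at the start; "wrist_torque": the same for the moment, N m; "grip_width": opening from 0.0 (shut) to 1.0 (fully open); "finger_force": force on a finger pad.
Only numpy, scipy, OpenCV 4.12 (cv2) and the standard library are available. Lean on these libraries where they do the work, as an engineer would, in place of code of your own. Each camera call takes 0.05 s, during which the arm holds its last target. There are 200 camera calls.

## Task

Open both doors of the small specimen cabinet on the desk wide, close to a right angle each, so that the cups inside can be taken out. Press the thumb latch of the right leaf down until it clicks and stays down, swing that leaf open, then push the bolt that it covered on the left leaf down until it meets its stop and swing the left leaf open too; more than 30 N breaks latch or bolt. Leave both leaves standing open and do not shift the phone, the cup and the stapler.

Things in the scene. Friction and masses are not known exactly. Their poses are not given: they have to be found in the camera images.
- cabinet: Fixed grey cabinet, 130 deep (x) x 340 wide (y) x 208 mm tall, two white leaves on its front, facing the robot within 0.2 rad. Origin: centre of its underside; x to its back, y to its left, z up. Leaves 165 mm wide, z 35 to 200 mm, hinged at the outer edges (upright axes at x -66, y -168 and +168 mm), outer faces at x -84 mm, opening toward the robot. The cabinet's top ends at x -65 mm.
- leaf_right (a joint): Hinge of the right leaf, rad: 0 shut, grows as it opens (anticlockwise from above), stop at 1.75. Stays where it is left; light (1 N at the handle). The spring latch holds it shut. Its cover strip keeps the left leaf shut.
- leaf_left (a joint): Hinge of the left leaf, rad: 0 shut, grows as it opens (clockwise from above), stop at 1.75; stays where it is left, light (1 N at the handle). Held by the right leaf's cover strip and by its own bolt.
- cover_strip (a point): Top middle of the aluminium cover strip on the right leaf's free edge, 200 mm above the desk: 44 mm wide, z 40 to 200 mm, standing 32 mm off the faces, capped on top. It moves with the right leaf; shut, it overlaps the left leaf by 38 mm, keeps that leaf shut and hides its bolt knob.
- latch: Grey thumb key of the spring latch, 22 mm deep x 26 wide, rising from a black housing (top at z 178 mm) on the right leaf's face; moves with the leaf. Origin: centre of its top, 14 mm in front of the face, z 197 mm when up. Pressed straight down it resists with 6 to 10 N 3 mm down, then snaps; pressed past 9 mm it stays 8 mm down and frees the leaf; hard stop at 12 mm. 30 N breaks it.
- right_handle (a point): Top end, on the axis, of the right leaf's handle: an upright steel post 12 mm across, z 130 to 195 mm, 35 mm in front of the leaf's face, on two stalks toward the leaf at z 137 and 157 mm; 63 mm from the hinge axis along the leaf, 63 mm from the latch. Moves with the leaf. Can be pinched from above.
- left_handle (a point): The same on the left leaf, mirrored: top end of its post handle.
- right_hinge (a point): Point on the right leaf's upright hinge axis, 195 mm above the desk.
- left_hinge (a point): Point on the left leaf's upright hinge axis, 195 mm above the desk.
- bolt: Bolt knob of the left leaf: steel block 20 x 20 x 10 mm high, in a slotted plate on the leaf's face, 149 mm from its hinge. Origin: centre of its top, 16 mm in front of the face, z 182 to 188 mm at the start. Slides straight down with 5 N, stays where left. Its end stop lies anywhere from z 161 to 173 mm (of its top) and has to be felt; only the last 2 mm before it free the leaf. 30 N breaks it.
- phone: Black phone lying flat, 150 x 71 x 8 mm, origin at the centre of its underside. Leave alone.
- cup: Clear specimen cup with a white lid, 58 mm across, 65 mm tall, on the desk to the right in front of the cabinet, origin at the centre of its underside. Leave alone.
- stapler: Grey and black desk stapler, 37 x 133 x 54 mm, left of the cabinet, origin at the centre of its underside. Leave alone.

How it is judged:
By the outcome, as a careful person would: the job done as asked, in the order asked, and still so for the second after the job is handed in, with the robot touching nothing.
It also fails if it takes over 61 s, if anything falls off the work surface, if the arm or the gripper's body presses on something with over 40 N, if the wrist force passes 120 N, or if a joint passes its speed limit or range.

## Working session

There is one attempt and no reset: what is moved stays moved. The work goes in short steps, Python scripts to look and compute and a shell command to move; the robot and the scene stay as the last step left them, time stands still between calls to the robot, and variables do not carry over. Pictures are saved under pics/ and viewed, at most 10 in all, crops included, and the job is handed in when it is done.

```bash
mkdir -p pics; python3 - <<'E'
from bench import get_state,cams
import cv2,numpy as np
s=get_state();print(s)
for n in("top","side"):
    im=cams.get_image(n);np.savez(f"pics/{n}0.npz",**im)
    cv2.imwrite(f"pics/{n}0.png",im["color"][...,::-1]);print(n,im["fx"],im["cx"],im["cy"],np.round(im["extrinsics"],3).tolist())
E
```

```text
{'time': 0.0, 'qpos': array([-8.52037022e+01,  9.11313724e+00,  9.15725278e+01, -1.70507775e-04,
        7.94240129e+01, -1.20372408e+01]), 'joint_velocities': array([-0.07459187,  0.05918417,  0.04130802,  0.00939375, -0.04038508,
        0.02144617]), 'joint_torque': array([-1.46385133e-05, -3.85580528e+01, -3.22105443e+01,  7.00930716e-02,
        3.77577741e-02, -1.41901719e-04]), 'tool_pos': array([ 166.44551623, -549.71547682,  213.61106757]), 'eef_rot': array([-1.79892699e+02, -2.27091661e-02,  1.68335488e+01]), 'force': array([ 0.43611934,  0.16004362, -0.28567787]), 'wrist_torque': array([-0.03721729, -0.00119218,  0.00701211]), 'finger_force': 0.0, 'grip_width': 0.9997444848754196}
top 495.1358991601269 311.8944158896565 243.77651191821892 [[-0.027, -0.997, 0.066, 426.426], [-1.0, 0.027, -0.008, 102.611], [0.007, -0.066, -0.998, 1371.157], [0.0, 0.0, 0.0, 1.0]]
side 601.2766533144187 301.435294191666 237.15519807398303 [[0.959, -0.16, 0.234, 105.308], [-0.283, -0.481, 0.83, -1362.558], [-0.02, -0.862, -0.506, 1022.361], [0.0, 0.0, 0.0, 1.0]]
```

View pics/top0.png

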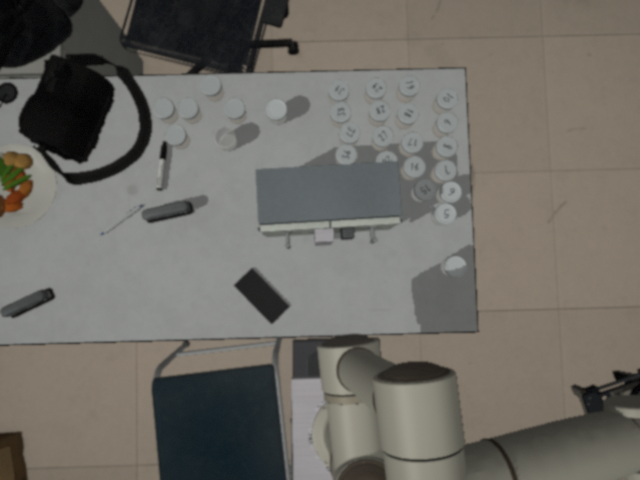

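View pics/side0.png

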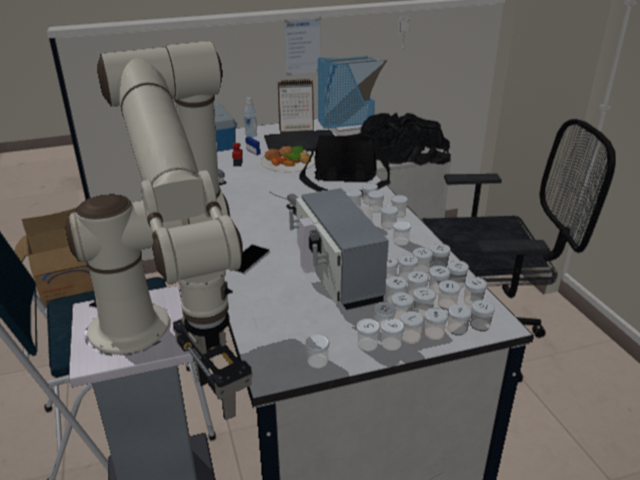

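The top view shows the cabinet top at pixels (257–400, 163–225), the strip at (324,236), the latch at (347,233), the handles at (289,240) and (373,235), the cup at (454,265) and the phone at (262,295). In the side view the arm is at the left, with the latch near (315,243) and the cup at (318,350).

```bash
cat > h.py <<'E'
import numpy as np,cv2
def ray(im,uv,z):
    E=im["extrinsics"];uv=np.atleast_2d(uv).astype(float)
    d=np.c_[(uv[:,0]-im["cx"])/im["fx"],(uv[:,1]-im["cy"])/im["fy"],np.ones(len(uv))]@E[:3,:3].T
    return E[:3,3]+d*((z-E[2,3])/d[:,2])[:,None]
def cloud(im):
    v,u=np.mgrid[:480,:640];Z=im["depth"]
    P=np.stack([(u-im["cx"])/im["fx"]*Z,(v-im["cy"])/im["fy"]*Z,Z],-1)
    return P@im["extrinsics"][:3,:3].T+im["extrinsics"][:3,3]
def proj(im,p):
    c=np.linalg.inv(im["extrinsics"])@np.r_[p,1];return c[:2]/c[2]*im["fx"]+[im["cx"],im["cy"]]
E
python3 - <<'E'
from h import *
im=dict(np.load("pics/top0.npz"));W=cloud(im);c=im["color"].astype(int)
m=(abs(W[...,2]-208)<12)&(c.sum(2)<420)
m[:,:240]=0;m[:,420:]=0;m[:150]=0;m[228:]=0
m=cv2.morphologyEx(m.astype(np.uint8),cv2.MORPH_OPEN,np.ones((5,5)))
cs,_=cv2.findContours(m,0,2);k=max(cs,key=cv2.contourArea)
P=ray(im,k[:,0],208)
rc=cv2.minAreaRect(P[:,:2].astype(np.float32));print(rc,cv2.boxPoints(rc),np.median(W[...,2][m>0]))
np.set_printoptions(suppress=True,precision=1)
for n,u,z in[("lat",(347,233),197),("strip",(324,236),200),("lh",(289,246),195),("rh",(373,241),195),("cup",(454,263),65),("stapler",(168,211),54)]:print(n,ray(im,u,z),W[u[1],u[0]])
ph=ray(im,[(235,285),(254,268),(290,301),(271,322)],8);print(ph)
cv2.imwrite("pics/crop.png",cv2.resize(im["color"][155:275,240:400,::-1],None,fx=5,fy=5,interpolation=2))
E
```

```text
((625.9170532226562, 52.279876708984375), (131.11570739746094, 339.4949035644531), 1.973080039024353) [[ 554.55365   219.66953 ]
 [ 566.2425   -119.624084]
 [ 697.28046  -115.10977 ]
 [ 685.5916    224.18384 ]] 208.47570683597496
lat [[527.4   8.5 197. ]] [527.5   8.4 195.8]
strip [[521.4  63.6 200. ]] [521.3  63.6 202.2]
lh [[500.2 147.3 195. ]] [501.4 148.1 175.9]
rh [[506.8 -53.  195. ]] [507.  -53.5 191.9]
cup [[ 451.6 -282.3   65. ]] [ 451.7 -283.    62.4]
stapler [[611.5 473.6  54. ]] [611.4 473.4  54.7]
[[408.9 305.    8. ]
 [454.  252.    8. ]
 [361.1 155.4   8. ]
 [305.6 208.6   8. ]]
```

View pics/crop.png

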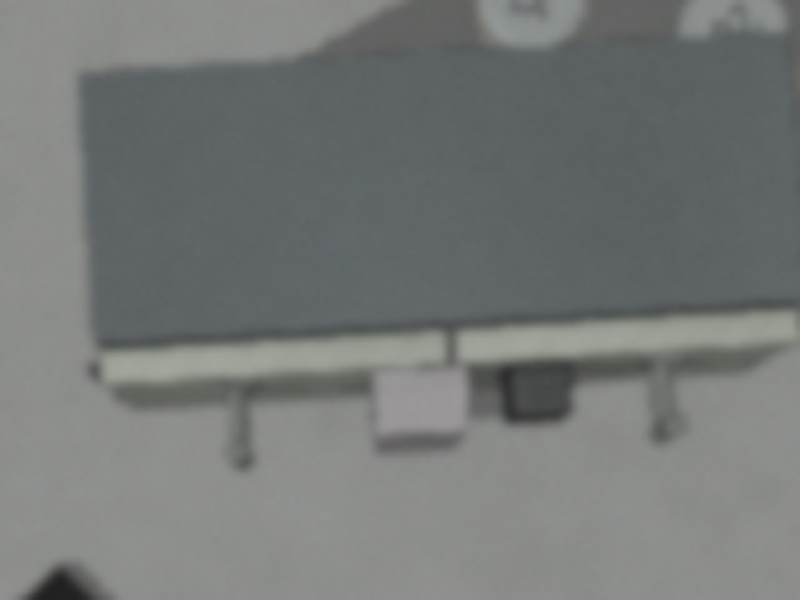

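The cropped view shows the strip top at (420,395), the latch at (537,390) and the post tops at (662,432) and (240,460). These match the cabinet fit to a few mm: centre about (624,52), yaw 2°. Next I'll write a helper that works out the shifts, then approach above the latch with the fingers shut.

```bash
cat > plan.py <<'E'
import sys,numpy as np
from scipy.spatial.transform import Rotation as R
from bench import get_state
C=np.array([624.,52.3]);YAW=1.97
def cab(x,y):
    a=np.radians(YAW);return C+[x*np.cos(a)-y*np.sin(a),x*np.sin(a)+y*np.cos(a)]
def leaf(side,th,x,along):
    "x,along: coords of a leaf point rel. hinge (x outward negative), side -1 right +1 left; th deg open"
    v=np.array([x,-side*along]);a=np.radians(-side*th)
    v=[v[0]*np.cos(a)-v[1]*np.sin(a),v[0]*np.sin(a)+v[1]*np.cos(a)]
    return cab(-66+v[0],side*168+v[1])
def plan(p,yaw):
    s=get_state();r0=R.from_euler("xyz",s["eef_rot"],degrees=True)
    d=np.array(p)-s["tool_pos"];sh=r0.inv().apply(d)/400
    rv=(r0.inv()*R.from_euler("xyz",[180,0,yaw],degrees=True)).as_rotvec(degrees=True)/45
    print("to",np.round(p,1),"yaw",yaw,"shift",np.round(sh,4),"turn",np.round(rv,4),"dist",round(np.linalg.norm(d)))
E
cat > st.py <<'E'
from bench import get_state
s=get_state();print(round(s["time"],2),s["tool_pos"].round(1),s["eef_rot"].round(1),"F",s["force"].round(1),"g",round(s["grip_width"],3),round(float(s["finger_force"]),1),"q6",s["qpos"].round(0))
E
python3 - <<'E'
from plan import *
print(cab(-103,-42),cab(-119,-105),cab(-119,105),cab(-100,19))
plan([*cab(-103,-42),300],2)
E
```

```text
[522.50467768   6.78407369] [508.67983563 -56.7287104 ] [501.46083109 153.14717191] [523.40595563  67.85114909]
to [522.5   6.8 300. ] yaw 2 shift [ 1.255  -1.0744 -0.2135] turn [-2.200e-03 -2.000e-04  3.296e-01] dist 666
```

```bash
m="0,0.42,-0.36,-0.215,0,0,0"; python3 -m creep '[0,0.1,-0.08,-0.215,0,0,0, 0,0.42,-0.36,-0.215,0,0,0, 0,0.42,-0.36,-0.215,0,0,0, 0,0.42,-0.36,-0.215,0,0,0, 0,0.42,-0.36,-0.215,0,0,0]'
python3 -m creep '[0,0.45,-0.38,0,0,0,0, 0,0.45,-0.38,0,0,0,0, 0,0.45,-0.38,0,0,0,0, 0,0.45,-0.38,0,0,0,0, 0,0.45,-0.38,0,0,0,0]'
python3 - <<'E'
from plan import *
plan([*cab(-103,-42),230],2)
E
```

```text
time: 0.6
tool_pos: [285.9, -362.3, 300.5]
eef_rot: [-180.0, -0.0, 16.8]
force: [1.2, 0.5, -0.7]
grip_width: 0.588
finger_force: 0.0
time: 1.1
tool_pos: [414.5, -163.8, 300.3]
eef_rot: [-180.0, -0.0, 16.9]
force: [0.1, -1.0, 0.6]
grip_width: 0.15
finger_force: 0.0
to [522.5   6.8 230. ] yaw 2 shift [ 0.3825 -0.3292  0.176 ] turn [-8.000e-04 -2.000e-04  3.319e-01] dist 214
```

```bash
python3 -m creep '[0,0.382,-0.329,0.05,0,0,0.332, 0,0.382,-0.329,0.05,0,0,0.332, 0,0.382,-0.329,0.05,0,0,0.332, 0,0.382,-0.329,0.05,0,0,0.332, 0,0.382,-0.329,0.05,0,0,0.332]'
python3 -m creep '[0,0,0,0.126,0,0,0, 0,0,0,0.126,0,0,0, 0,0,0,0.126,0,0,0, 0,0,0,0.126,0,0,0]'
python3 - <<'E'
from plan import *
from bench import cams
from h import cv2
plan([*cab(-103,-42),200],2)
im=cams.get_image("top");np.savez("pics/top1.npz",**im)
a=cv2.resize(im["color"][180:270,260:420,::-1],None,fx=5,fy=5,interpolation=2)
im=cams.get_image("side")
b=cv2.resize(im["color"][160:320,240:400,::-1],None,fx=4,fy=4,interpolation=2)
cv2.imwrite("pics/p1.png",a);cv2.imwrite("pics/p2.png",b[:600])
E
```

```text
time: 1.6
tool_pos: [522.5, 7.5, 279.2]
eef_rot: [-179.9, 0.1, 2.1]
force: [-0.4, -0.6, -0.3]
grip_width: 0.005
finger_force: 0.0
time: 2.0
tool_pos: [522.8, 2.9, 232.4]
eef_rot: [180.0, -0.2, 1.8]
force: [-0.2, -0.7, -0.6]
grip_width: 0.005
finger_force: 0.0
to [522.5   6.8 200. ] yaw 2 shift [-0.0007 -0.0098  0.081 ] turn [ 0.0011 -0.0039 -0.0035] dist 33
```

View pics/p2.png

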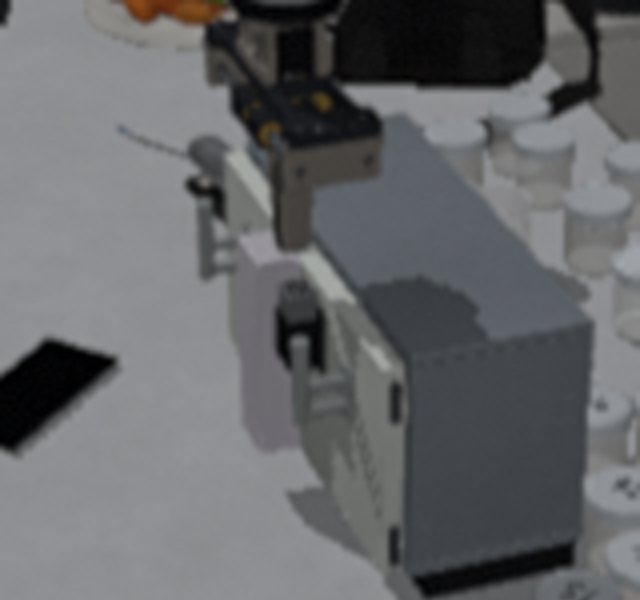

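The side view shows the shut fingers above the seam, with the grey key at crop (295,293), that is image (314,233), in front of the leaf. I'll go down close to it.

```bash
python3 -m creep '[0,0,-0.01,0.076,0,0,0, 0,0,-0.01,0.076,0,0,0, 0,0,-0.01,0.076,0,0,0]'
python3 - <<'E'
from plan import *
from bench import cams
from h import ray
im=cams.get_image("side");print("key via side",ray(im,(313.8,233.5),197))
plan([*cab(-103,-42),197],2)
E
```

```text
time: 2.4
tool_pos: [521.8, 7.3, 200.7]
eef_rot: [180.0, -0.0, 1.9]
force: [0.2, -0.2, -0.2]
grip_width: 0.006
finger_force: 0.0
key via side [[525.262949    -1.28284442 197.        ]]
to [522.5   6.8 197. ] yaw 2 shift [0.0003 0.0012 0.0108] turn [ 0.0006 -0.0023 -0.0027] dist 4
```

```bash
python3 -m creep '[0,0,0.005,0.01,0,0,0, 0,0,0.005,0.014,0,0,0, 0,0,0.005,0.016,0,0,0, 0,0,0.005,0.016,0,0,0]'
```

```text
time: 2.85
tool_pos: [523.1, 5.0, 195.4]
eef_rot: [179.9, -0.2, 1.9]
force: [-0.5, -0.8, 6.1]
grip_width: 0.008
finger_force: 2.9
```

```bash
python3 -m creep '[0,0,0,0.003,0,0,0, 0,0,0,0.006,0,0,0, 0,0,0,0.006,0,0,0]'
```

```text
time: 3.15
tool_pos: [522.6, 5.2, 192.1]
eef_rot: [179.9, -0.1, 1.9]
force: [0.7, -1.6, 2.5]
grip_width: 0.002
finger_force: 1.2
```

```bash
python3 -m creep '[0,0,0,0.004,0,0,0, 0,0,0,0.008,0,0,0, 0,0,0,0.008,0,0,0]'
```

```text
time: 3.45
tool_pos: [521.6, 5.6, 187.3]
eef_rot: [180.0, 0.0, 1.9]
force: [0.4, -1.3, 2.3]
grip_width: 0.006
finger_force: 1.1
```

```bash
python3 -m creep '[0,0,0,0.003,0,0,0, 0,0,0,0.006,0,0,0, 0,0,0,0.006,0,0,0]'
```

```text
time: 3.75
tool_pos: [521.8, 5.6, 185.4]
eef_rot: [180.0, -0.0, 1.9]
force: [-0.2, -0.6, 2.3]
grip_width: 0.005
finger_force: 1.2
```

It is pressed 11 mm. I'll lift, open partly and move over the right handle.

```bash
python3 -m creep '[0,0,0,-0.1,0,0,0, 0,0,0,-0.1,0,0,0, 0.5,0,0,-0.1,0,0,0, 0.5,-0.038,0.152,-0.1,0,0,0, 0.5,-0.038,0.152,-0.1,0,0,0]' 
python3 -m creep '[0.5,0,0,0,0,0,0,0.5,0,0,0,0,0,0]' >/dev/null
python3 - <<'E'
from plan import *
from bench import cams
from h import *
plan([*cab(-120,-105),225],2)
t=cams.get_image("top");s=cams.get_image("side")
a=cv2.resize(t["color"][190:270,290:410,::-1],None,fx=5,fy=5,interpolation=2)
b=cv2.resize(s["color"][190:300,260:380,::-1],None,fx=5,fy=5,interpolation=2)
b=b[:550];o=np.zeros((550,800,3),np.uint8);o[:400,:400]=a[:, 100:500];o[:,400:]=b[:,100:500];cv2.imwrite("pics/p3.png",o)
print(proj(s,[*cab(-119,-105),195]),proj(t,[*cab(-119,-105),195]))
E
```

```text
time: 4.25
tool_pos: [507.0, -57.5, 223.5]
eef_rot: [-180.0, 0.2, 1.8]
force: [0.0, 0.3, 0.2]
grip_width: 0.243
finger_force: 0.0
to [507.7 -56.8 225. ] yaw 2 shift [-0.0012  0.0046 -0.0017] turn [-0.002   0.0019 -0.0032] dist 2
[314.11775449 245.07068187] [374.5165591  240.15683283]
```

View pics/p3.png

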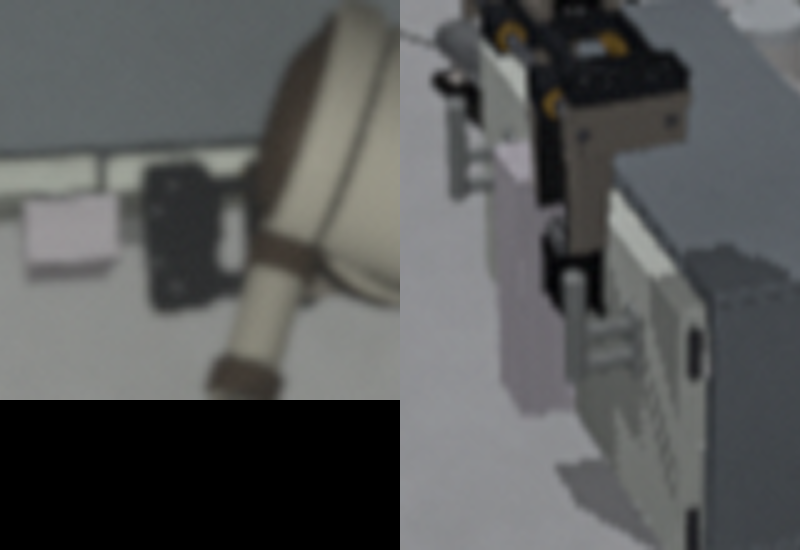

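In the side panel the post top is at (575,272), that is image (315,244). The prediction was (314,245), so the model holds. I'll go down and pinch.

```bash
python3 -m creep '[0.5,0,0.002,0.05,0,0,0, 0.5,0,0.002,0.1,0,0,0, 0.5,0,0.002,0.14,0,0,0, 0.5,0,0.002,0.14,0,0,0]'
python3 -m creep '[0,0,0,0,0,0,0, 0,0,0,0,0,0,0, 0,0,0,0,0,0,0, 0,0,0,0,0,0,0]' 15
```

```text
time: 4.95
tool_pos: [506.9, -54.8, 166.7]
eef_rot: [-179.9, 0.3, 2.0]
force: [-0.4, 0.0, -0.1]
grip_width: 0.5
finger_force: 0.0
time: 5.35
tool_pos: [509.1, -56.5, 170.1]
eef_rot: [180.0, -0.1, 1.9]
force: [-0.3, -0.6, -0.1]
grip_width: 0.173
finger_force: 0.0
```

```bash
python3 -m creep '[0,0,0,0,0,0,0, 0,0,0,0,0,0,0, 0,0,0,0,0,0,0]' 15
python3 - <<'E'
from plan import *
for t in(8,16,24,32):plan([*leaf(-1,t,-53,63),169],2+t)
E
```

```text
time: 5.65
tool_pos: [509.3, -57.0, 170.0]
eef_rot: [179.9, -0.1, 1.9]
force: [2.1, -2.7, 1.9]
grip_width: 0.125
finger_force: 15.0
to [500.7 -65.  169. ] yaw 10 shift [-0.0222  0.0192  0.0025] turn [ 0.0018 -0.0024 -0.1804] dist 12
to [494.  -74.3 169. ] yaw 18 shift [-0.0399  0.0419  0.0025] turn [ 0.0019 -0.0023 -0.3582] dist 23
to [488.6 -84.4 169. ] yaw 26 shift [-0.0541  0.0668  0.0025] turn [ 0.0021 -0.0021 -0.536 ] dist 34
to [484.7 -95.2 169. ] yaw 34 shift [-0.0648  0.0934  0.0025] turn [ 0.0022 -0.002  -0.7137] dist 46
```

```bash
python3 -m creep '[0,-0.0115,0.01,0,0,0,-0.09, 0,-0.022,0.019,0,0,0,-0.18, 0,-0.031,0.03,0,0,0,-0.27, 0,-0.04,0.042,0,0,0,-0.358, 0,-0.04,0.042,0,0,0,-0.358]'
python3 - <<'E'
from plan import *
for t in(22,28,34,40,46):plan([*leaf(-1,t,-53,63),169.5],2+t)
E
```

```text
time: 6.15
tool_pos: [494.4, -75.1, 170.1]
eef_rot: [179.8, -0.2, 18.0]
force: [5.5, -3.6, -0.8]
grip_width: 0.122
finger_force: 15.0
to [489.8 -81.8 169.5] yaw 24 shift [-0.0162  0.0124  0.0014] turn [ 0.0044 -0.0038 -0.1325] dist 8
to [486.4 -89.8 169.5] yaw 30 shift [-0.0304  0.0287  0.0014] turn [ 0.0046 -0.0035 -0.2658] dist 17
to [483.9 -98.  169.5] yaw 36 shift [-0.0427  0.0463  0.0014] turn [ 0.0047 -0.0033 -0.3992] dist 25
to [ 482.3 -106.5  169.5] yaw 42 shift [-0.0532  0.0651  0.0015] turn [ 0.0049 -0.0031 -0.5325] dist 34
to [ 481.5 -115.1  169.5] yaw 48 shift [-0.0616  0.085   0.0015] turn [ 0.0051 -0.0028 -0.6658] dist 42
```

```bash
python3 -m creep '[0,-0.016,0.013,0,0,0,-0.133, 0,-0.030,0.029,0,0,0,-0.266, 0,-0.043,0.046,0,0,0,-0.399, 0,-0.053,0.065,0,0,0,-0.533, 0,-0.062,0.085,0,0,0,-0.666]'
python3 - <<'E'
from plan import *
for t in(52,58,64,70,76):plan([*leaf(-1,t,-53,63),169.5],2+t)
E
```

```text
time: 6.65
tool_pos: [482.4, -114.0, 170.1]
eef_rot: [179.7, -0.2, 48.2]
force: [10.3, 0.6, -2.6]
grip_width: 0.124
finger_force: 15.0
to [ 481.7 -123.7  169.5] yaw 54 shift [-0.0192  0.0148  0.0014] turn [ 0.0063 -0.0052 -0.1291] dist 10
to [ 482.7 -132.2  169.5] yaw 60 shift [-0.0334  0.031   0.0014] turn [ 0.0066 -0.0049 -0.2625] dist 18
to [ 484.7 -140.6  169.5] yaw 66 shift [-0.0458  0.0486  0.0015] turn [ 0.0069 -0.0046 -0.3958] dist 27
to [ 487.5 -148.8  169.5] yaw 72 shift [-0.0563  0.0675  0.0015] turn [ 0.0071 -0.0042 -0.5291] dist 35
to [ 491.2 -156.6  169.5] yaw 78 shift [-0.0648  0.0873  0.0016] turn [ 0.0073 -0.0038 -0.6625] dist 43
```

```bash
python3 -m creep '[0,-0.014,0.016,0,0,0,-0.133, 0,-0.029,0.033,0,0,0,-0.266, 0,-0.041,0.051,0,0,0,-0.399, 0,-0.051,0.070,0,0,0,-0.533, 0,-0.060,0.090,0,0,0,-0.666]'
python3 - <<'E'
from plan import *
for t in(80,84,88,92):plan([*leaf(-1,t,-53,63),169.5],2+t)
E
```

```text
time: 7.15
tool_pos: [491.3, -155.5, 170.0]
eef_rot: [180.0, -0.1, 78.2]
force: [1.2, 0.9, 4.4]
grip_width: 0.124
finger_force: 15.0
to [ 494.  -161.5  169.5] yaw 82 shift [-0.0134  0.0098  0.0013] turn [ 0.0011 -0.0016 -0.0849] dist 7
to [ 497.2 -166.3  169.5] yaw 86 shift [-0.0234  0.0201  0.0013] turn [ 0.0012 -0.0016 -0.1738] dist 12
to [ 500.8 -170.8  169.5] yaw 90 shift [-0.0327  0.0311  0.0013] turn [ 0.0012 -0.0015 -0.2627] dist 18
to [ 504.6 -175.1  169.5] yaw 94 shift [-0.0412  0.0427  0.0013] turn [ 0.0013 -0.0015 -0.3516] dist 24
```

```bash
python3 -m creep '[0,-0.012,0.011,0,0,0,-0.085, 0,-0.022,0.021,0,0,0,-0.174, 0,-0.032,0.032,0,0,0,-0.263, 0,-0.041,0.043,0,0,0,-0.352, 0,-0.041,0.043,0,0,0,-0.352]'
python3 -m creep '[0.4,0,0,0,0,0,0, 0.4,0,0,0,0,0,0, 0.4,0,0,0,0,0,0, 0.4,0,0,0,0,0,0]'
python3 -m creep '[0.4,0,0,-0.1,0,0,0, 0.4,0,0,-0.2,0,0,0, 0.4,0,0,-0.25,0,0,0,0.4,0,0,-0.25,0,0,0]'
python3 - <<'E'
from plan import *
plan([*cab(-102,19),230],2)
plan([*cab(-102,19),230],92)
plan([*cab(-102,19),230],182)
E
```

```text
time: 7.65
tool_pos: [505.2, -175.2, 170.0]
eef_rot: [179.9, -0.0, 93.8]
force: [3.5, 1.3, 3.9]
grip_width: 0.124
finger_force: 15.0
time: 8.05
tool_pos: [503.6, -175.1, 168.9]
eef_rot: [-179.9, -0.0, 93.8]
force: [0.5, -0.5, 0.4]
grip_width: 0.402
finger_force: 0.0
time: 8.45
tool_pos: [505.6, -176.3, 273.0]
eef_rot: [179.7, 0.2, 93.8]
force: [-0.0, -0.4, 0.4]
grip_width: 0.397
finger_force: 0.0
to [521.4  67.8 230. ] yaw 2 shift [0.6066 0.0789 0.1054] turn [ 9.6000e-03 -1.5000e-03  2.0394e+00] dist 248
to [521.4  67.8 230. ] yaw 92 shift [0.6066 0.0789 0.1054] turn [0.007  0.0051 0.0394] dist 248
to [521.4  67.8 230. ] yaw 182 shift [0.6066 0.0789 0.1054] turn [ 1.5000e-03  9.5000e-03 -1.9606e+00] dist 248
```

```bash
python3 -m creep '[0,0.1,0.01,0,0,0,-0.19, 0,0.2,0.02,0,0,0,-0.38, 0,0.3,0.04,0,0,0,-0.57, 0,0.4,0.05,0,0,0,-0.76, 0,0.5,0.06,0,0,0,-0.95]'
python3 -m creep '[0,0,0,0,0,0,-0.19, 0,0,0,0,0,0,-0.38, 0,0,0,0,0,0,-0.57, 0,0,0,0,0,0,-0.76, 0,0,0,0,0,0,-0.95]'
python3 - <<'E'
from plan import *
from bench import cams
from h import *
plan([*cab(-105,19),200],182)
t=cams.get_image("top");s=cams.get_image("side")
a=cv2.resize(t["color"][150:290,240:440,::-1],None,fx=4,fy=4,interpolation=2)
b=cv2.resize(s["color"][180:300,240:400,::-1],None,fx=5,fy=5,interpolation=2)
cv2.imwrite("pics/p4.png",a);cv2.imwrite("pics/p5.png",b)
for z in(185,):print(proj(s,[*cab(-100,19),z]),proj(t,[*cab(-100,19),z]))
E
```

```text
time: 8.95
tool_pos: [513.7, 27.5, 267.0]
eef_rot: [-179.9, -0.2, 136.9]
force: [0.8, 0.3, -0.4]
grip_width: 0.004
finger_force: 0.0
time: 9.45
tool_pos: [513.8, 26.1, 266.9]
eef_rot: [180.0, -0.2, 179.6]
force: [-0.0, 0.1, 0.5]
grip_width: 0.003
finger_force: 0.0
to [518.4  67.7 200. ] yaw 182 shift [-0.0114  0.104   0.1673] turn [ 0.0008 -0.0046 -0.0527] dist 79
[305.91567336 225.68699699] [321.99493864 235.74705731]
```

View pics/p4.png

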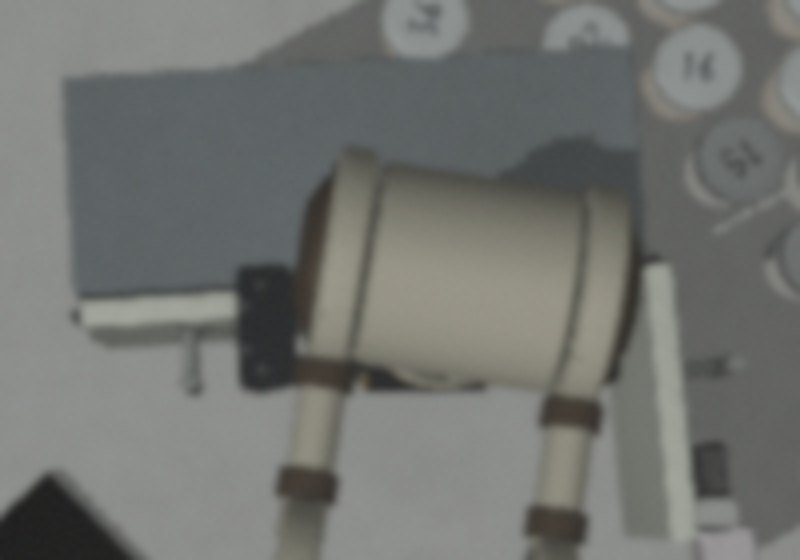

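View pics/p5.png

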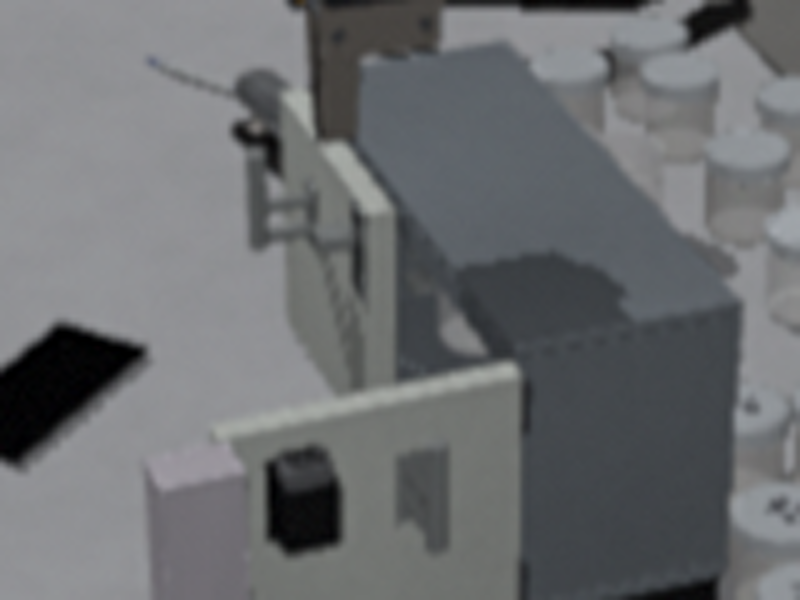

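In the top view the right leaf stands near 90° with its edge at (670,400). In the side view the latch key is down at (305,460) and the bolt knob is at crop (335,230), that is image (307,226). The prediction was (306,226). I'll go down to the knob.

```bash
python3 -m creep '[0,-0.011,0.104,0,0,0,-0.05, 0,-0.011,0.104,0.05,0,0,-0.05, 0,-0.011,0.104,0.12,0,0,-0.05, 0,-0.011,0.104,0.167,0,0,-0.05, 0,-0.011,0.104,0.167,0,0,-0.05]'
python3 -m creep '[0,0,0,0.01,0,0,0, 0,0,0,0.02,0,0,0, 0,0,0,0.02,0,0,0]'
```

```text
time: 10.05
tool_pos: [516.9, 67.7, 198.2]
eef_rot: [179.9, -0.5, -178.7]
force: [-0.8, -0.3, -0.6]
grip_width: 0.005
finger_force: 0.0
time: 10.35
tool_pos: [520.0, 67.3, 194.8]
eef_rot: [-180.0, 0.0, -178.5]
force: [-0.2, 0.5, -1.1]
grip_width: 0.0
finger_force: 0.0
```

```bash
python3 -m creep '[0,-0.003,0,0.01,0,0,0, 0,-0.003,0,0.02,0,0,0, 0,-0.003,0,0.02,0,0,0]'
```

```text
time: 10.65
tool_pos: [520.7, 67.4, 185.9]
eef_rot: [180.0, -0.1, -178.5]
force: [-0.3, -0.2, -0.0]
grip_width: 0.003
finger_force: 0.0
```

```bash
python3 -m creep '[0,0,0,0.007,0,0,0, 0,0,0,0.014,0,0,0, 0,0,0,0.014,0,0,0]'
```

```text
time: 10.95
tool_pos: [521.2, 67.4, 181.1]
eef_rot: [-180.0, 0.0, -178.5]
force: [-0.9, -0.7, 1.5]
grip_width: 0.011
finger_force: 1.0
```

```bash
python3 -m creep '[0,0,0,0.006,0,0,0, 0,0,0,0.012,0,0,0, 0,0,0,0.012,0,0,0]'
```

```text
time: 11.25
tool_pos: [521.2, 67.4, 176.0]
eef_rot: [-180.0, 0.0, -178.5]
force: [-0.6, 0.2, 2.9]
grip_width: 0.007
finger_force: 1.2
```

```bash
python3 -m creep '[0,0,0,0.004,0,0,0, 0,0,0,0.007,0,0,0]'; python3 -m creep '[0,0,0,0.003,0,0,0, 0,0,0,0.005,0,0,0]'
```

```text
time: 11.45
tool_pos: [521.3, 67.4, 173.4]
eef_rot: [-180.0, 0.0, -178.5]
force: [-0.2, -0.7, 4.9]
grip_width: 0.01
finger_force: 2.3
time: 11.65
tool_pos: [521.2, 67.4, 171.4]
eef_rot: [-180.0, 0.0, -178.5]
force: [-0.0, -0.7, 4.3]
grip_width: 0.004
finger_force: 2.3
```

```bash
python3 -m creep '[0,0,0,0.003,0,0,0, 0,0,0,0.005,0,0,0]'
```

```text
time: 11.85
tool_pos: [521.2, 67.4, 169.3]
eef_rot: [-180.0, 0.0, -178.5]
force: [0.7, 0.3, 5.4]
grip_width: 0.009
finger_force: 2.3
```

```bash
python3 -m creep '[0,0,0,0.003,0,0,0, 0,0,0,0.005,0,0,0]'
```

```text
time: 12.05
tool_pos: [521.1, 67.4, 167.3]
eef_rot: [-180.0, 0.0, -178.5]
force: [1.0, 0.3, 4.1]
grip_width: 0.007
finger_force: 2.3
```

```bash
python3 -m creep '[0,0,0,0.003,0,0,0, 0,0,0,0.004,0,0,0]'
```

```text
time: 12.25
tool_pos: [521.0, 67.4, 166.2]
eef_rot: [-180.0, -0.0, -178.5]
force: [-1.5, -0.3, 10.5]
grip_width: 0.0
finger_force: 4.8
```

```bash
python3 -m creep '[0,0,0,0.002,0,0,0, 0,0,0,0.004,0,0,0]'
```

```text
time: 12.45
tool_pos: [521.0, 67.4, 165.9]
eef_rot: [-180.0, -0.0, -178.5]
force: [-7.9, -0.1, 18.5]
grip_width: 0.006
finger_force: 9.1
```

```bash
python3 -m creep '[0,0,0,0.002,0,0,0, 0,0,0,0.003,0,0,0]'
```

```text
time: 12.65
tool_pos: [521.0, 67.5, 165.7]
eef_rot: [-180.0, -0.0, -178.4]
force: [-8.9, 0.4, 22.2]
grip_width: 0.005
finger_force: 11.2
```

The stop is felt at z≈166. I'll lift and go to the left handle.

```bash
python3 -m creep '[0,0,0,-0.06,0,0,0, 0,0,0,-0.15,0,0,0, 0.5,0,0,-0.16,0,0,0, 0.5,0,0,-0.16,0,0,0]'
python3 - <<'E'
from plan import *
plan([*cab(-120,105),228],182)
E
```

```text
time: 13.05
tool_pos: [521.1, 67.4, 227.0]
eef_rot: [-180.0, 0.0, -178.5]
force: [-0.3, 0.2, 0.3]
grip_width: 0.159
finger_force: 0.0
to [500.5 153.1 228. ] yaw 182 shift [ 0.0459  0.2155 -0.0026] turn [-0.      0.0008 -0.0103] dist 88
```

```bash
python3 -m creep '[0.5,0.046,0.1,0,0,0,-0.01, 0.5,0.046,0.215,0,0,0,-0.01, 0.5,0.046,0.215,0,0,0,-0.01, 0.5,0.046,0.215,0,0,0,-0.01]'
python3 - <<'E'
from plan import *
from bench import cams
from h import *
plan([*cab(-119.5,105),169],182)
t=cams.get_image("top");s=cams.get_image("side")
o=np.zeros((500,800,3),np.uint8)
o[:,:400]=cv2.resize(t["color"][195:295,250:330,::-1],None,fx=5,fy=5,interpolation=2)
o[:,400:]=cv2.resize(s["color"][170:270,260:340,::-1],None,fx=5,fy=5,interpolation=2)
cv2.imwrite("pics/p6.png",o)
print(proj(s,[*cab(-119,105),195]),proj(t,[*cab(-119,105),195]))
E
```

```text
time: 13.45
tool_pos: [499.0, 153.2, 224.8]
eef_rot: [-180.0, -0.2, -177.9]
force: [0.7, -1.3, 0.5]
grip_width: 0.49
finger_force: 0.0
to [501.  153.1 169. ] yaw 182 shift [-0.0053 -0.0003  0.1394] turn [-0.0009 -0.0046  0.0023] dist 56
[290.33811388 210.41183677] [286.54479857 245.55195531]
```

View pics/p6.png

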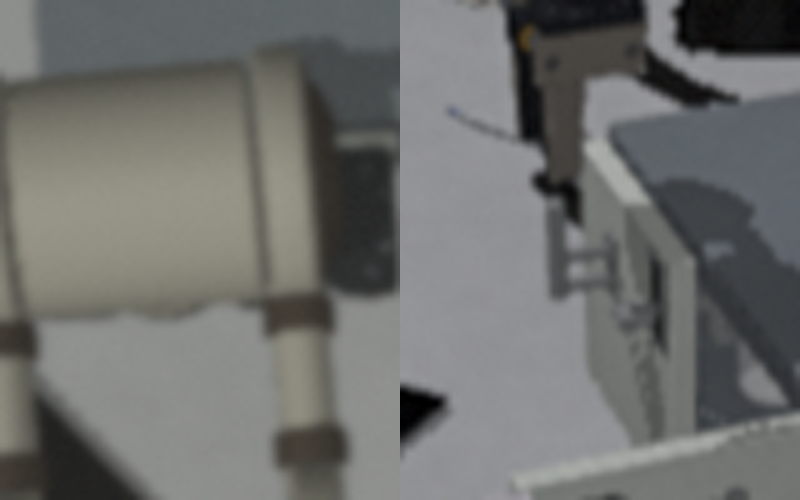

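In the side panel the left post top is at (556,200), that is image (291,210), as predicted, and the bolt sits low at (630,315). I'll pinch the post.

```bash
python3 -m creep '[0.5,-0.003,0,0.05,0,0,0, 0.5,-0.003,0,0.1,0,0,0, 0.5,-0.003,0,0.143,0,0,0, 0.5,-0.003,0,0.143,0,0,0]'
python3 -m creep '[0,0,0,0,0,0,0, 0,0,0,0,0,0,0, 0,0,0,0,0,0,0, 0,0,0,0,0,0,0, 0,0,0,0,0,0,0]' 15
python3 -m creep '[0,0,0,0,0,0,0, 0,0,0,0,0,0,0, 0,0,0,0,0,0,0]'
python3 - <<'E'
from plan import *
for t in(4,8,12,16,20):plan([*leaf(1,t,-53,63),169],182-t)
E
```

```text
time: 13.95
tool_pos: [499.6, 151.4, 166.6]
eef_rot: [-180.0, -0.4, -178.1]
force: [0.1, 0.2, -1.2]
grip_width: 0.501
finger_force: 0.0
time: 14.45
tool_pos: [501.9, 153.0, 170.4]
eef_rot: [180.0, 0.1, -178.0]
force: [0.2, -0.8, 1.1]
grip_width: 0.123
finger_force: 15.0
time: 14.75
tool_pos: [501.9, 153.0, 170.3]
eef_rot: [180.0, 0.1, -178.0]
force: [-0.4, 0.6, 3.9]
grip_width: 0.124
finger_force: 15.0
to [497.1 156.8 169. ] yaw 178 shift [0.0118 0.01   0.0033] turn [0.0001 0.0014 0.0887] dist 6
to [492.9 160.8 169. ] yaw 174 shift [0.0217 0.0204 0.0033] turn [0.0002 0.0014 0.1776] dist 12
to [489.1 165.1 169. ] yaw 170 shift [0.031  0.0314 0.0033] turn [2.000e-04 1.400e-03 2.664e-01] dist 18
to [485.6 169.7 169. ] yaw 166 shift [0.0394 0.043  0.0033] turn [3.000e-04 1.400e-03 3.553e-01] dist 23
to [482.4 174.4 169. ] yaw 162 shift [0.047  0.0552 0.0033] turn [3.000e-04 1.400e-03 4.442e-01] dist 29
```

```bash
python3 -m creep '[0,0.0105,0.010,0,0,0,0.089, 0,0.0205,0.020,0,0,0,0.178, 0,0.030,0.031,0,0,0,0.266, 0,0.038,0.043,0,0,0,0.355, 0,0.038,0.043,0,0,0,0.355]'
python3 - <<'E'
from plan import *
for t in(22,28,34,40,46):plan([*leaf(1,t,-53,63),170],182-t)
E
```

```text
time: 15.25
tool_pos: [485.9, 170.0, 170.3]
eef_rot: [180.0, 0.0, 166.0]
force: [-1.0, -0.0, 5.3]
grip_width: 0.128
finger_force: 15.0
to [480.9 176.9 170. ] yaw 160 shift [0.0162 0.0137 0.0008] turn [0.0006 0.001  0.1341] dist 9
to [477.  184.6 170. ] yaw 154 shift [0.0303 0.03   0.0008] turn [0.0007 0.001  0.2674] dist 17
to [473.9 192.6 170. ] yaw 148 shift [0.0426 0.0477 0.0008] turn [0.0007 0.001  0.4007] dist 26
to [471.7 201.  170. ] yaw 142 shift [0.053  0.0666 0.0008] turn [0.0008 0.0009 0.5341] dist 34
to [470.4 209.5 170. ] yaw 136 shift [0.0614 0.0864 0.0008] turn [0.0008 0.0009 0.6674] dist 42
```

It moved freely, so the bolt is clear. I'll continue the arc with the same shape.

```bash
python3 -m creep '[0,0.016,0.0135,0,0,0,0.133, 0,0.0295,0.030,0,0,0,0.266, 0,0.042,0.048,0,0,0,0.4, 0,0.052,0.067,0,0,0,0.533, 0,0.060,0.087,0,0,0,0.666]'
python3 - <<'E'
from plan import *
for t in(52,58,64,70,76):plan([*leaf(1,t,-53,63),170],182-t)
E
```

```text
time: 15.75
tool_pos: [471.1, 209.0, 170.3]
eef_rot: [-180.0, 0.1, 135.9]
force: [-0.4, -0.0, 5.2]
grip_width: 0.122
finger_force: 15.0
to [469.9 218.1 170. ] yaw 130 shift [0.0179 0.0142 0.0007] turn [-1.000e-04  1.100e-03  1.311e-01] dist 9
to [470.4 226.7 170. ] yaw 124 shift [0.032  0.0305 0.0007] turn [-0.      0.0011  0.2644] dist 18
to [471.8 235.2 170. ] yaw 118 shift [0.0444 0.0481 0.0007] turn [0.     0.0011 0.3978] dist 26
to [474.  243.5 170. ] yaw 112 shift [0.0548 0.0669 0.0007] turn [1.000e-04 1.100e-03 5.311e-01] dist 35
to [477.1 251.6 170. ] yaw 106 shift [0.0632 0.0868 0.0007] turn [2.000e-04 1.100e-03 6.644e-01] dist 43
```

```bash
python3 -m creep '[0,0.017,0.0145,0,0,0,0.133, 0,0.031,0.031,0,0,0,0.266, 0,0.0435,0.0485,0,0,0,0.4, 0,0.054,0.0675,0,0,0,0.533, 0,0.062,0.0875,0,0,0,0.666]'
python3 - <<'E'
from plan import *
for t in(80,84,88,91):plan([*leaf(1,t,-53,63),170],182-t)
E
```

```text
time: 16.25
tool_pos: [477.9, 251.6, 170.3]
eef_rot: [179.9, 0.0, 105.9]
force: [-0.3, -0.8, 5.2]
grip_width: 0.127
finger_force: 15.0
to [479.6 256.7 170. ] yaw 102 shift [0.0112 0.0076 0.0008] turn [0.0012 0.0009 0.0875] dist 5
to [482.5 261.7 170. ] yaw 98 shift [0.0212 0.018  0.0008] turn [0.0012 0.0009 0.1764] dist 11
to [485.7 266.4 170. ] yaw 94 shift [0.0304 0.029  0.0009] turn [0.0012 0.0008 0.2652] dist 17
to [488.4 269.9 170. ] yaw 91 shift [0.0368 0.0376 0.0009] turn [0.0013 0.0008 0.3319] dist 21
```

```bash
python3 -m creep '[0,0.0105,0.0085,0,0,0,0.088, 0,0.0205,0.019,0,0,0,0.176, 0,0.029,0.030,0,0,0,0.265, 0,0.0355,0.0385,0,0,0,0.332, 0,0.0355,0.0385,0,0,0,0.332]'
python3 -m creep '[0.4,0,0,0,0,0,0, 0.4,0,0,0,0,0,0, 0.4,0,0,0,0,0,0, 0.4,0,0,0,0,0,0]'
python3 -m creep '[0.4,0,0,-0.1,0,0,0, 0.4,0,0,-0.2,0,0,0, 0.4,0,0,-0.3,0,0,0,0.4,0,0,-0.35,0,0,0,0.4,0,0,-0.35,0,0,0]'
python3 -m creep '[0.4,-0.1,0,0,0,0,0, 0.4,-0.2,0,0,0,0,0, 0.4,-0.3,0,0,0,0,0,0.4,-0.4,0,0,0,0,0,0.4,-0.4,0,0,0,0,0]'
python3 - <<'E'
from h import *
from bench import cams
import numpy as np
t=cams.get_image("top");s=cams.get_image("side")
o=np.zeros((600,640,3),np.uint8);o[:300]=t["color"][100:400,:,::-1];o[300:]=s["color"][120:420,:,::-1]
cv2.imwrite("pics/p7.png",o)
E
```

```text
time: 16.75
tool_pos: [489.1, 269.7, 170.3]
eef_rot: [179.9, -0.0, 91.2]
force: [0.4, 0.1, 4.2]
grip_width: 0.125
finger_force: 15.0
time: 17.15
tool_pos: [487.7, 269.3, 169.2]
eef_rot: [-179.9, 0.0, 91.2]
force: [0.5, -1.0, -0.1]
grip_width: 0.394
finger_force: 0.0
time: 17.65
tool_pos: [489.7, 270.0, 313.5]
eef_rot: [179.6, -0.1, 91.1]
force: [0.5, -0.5, 1.2]
grip_width: 0.404
finger_force: 0.0
time: 18.15
tool_pos: [490.7, 105.8, 307.4]
eef_rot: [-179.8, 0.1, 90.8]
force: [-0.2, 1.2, 0.6]
grip_width: 0.398
finger_force: 0.0
```

View pics/p7.png

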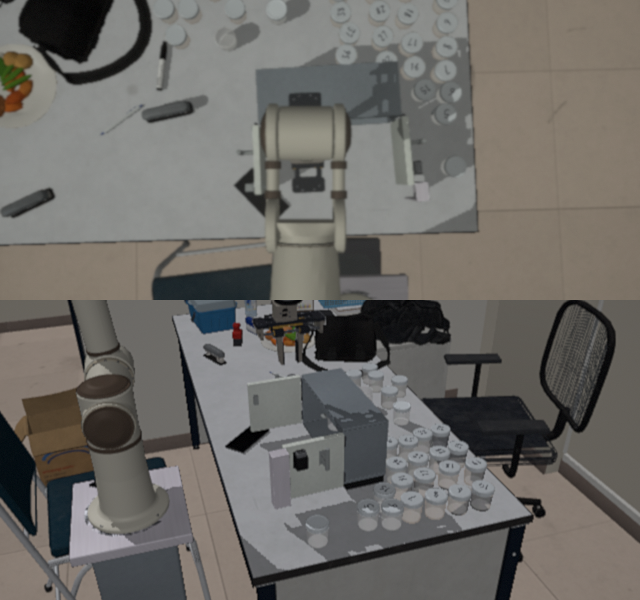

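Both leaves stand open at about 90°: the left one at (255,160) in the top panel, the right one at (403,150). The cup (454,165), stapler and phone are where they were, and the gripper touches nothing.

```bash
python3 -m creep '[0.4,0,0,0,0,0,0,0.4,0,0,0,0,0,0]'; python3 -c "
from bench import r
print(r.hand_in())"
```

```text
time: 18.45
tool_pos: [491.0, 110.6, 309.1]
eef_rot: [-179.9, -0.0, 91.2]
force: [-0.0, 0.0, -0.4]
grip_width: 0.398
finger_force: 0.0
the job is handed in; nothing more can be done
None
```

Both leaves stand open at about 90°, right then left, with the latch down and the bolt on its stop (about 22 N at most); phone, cup and stapler look undisturbed in the last picture, and the job was handed in at 18.5 s with no verdict returned.

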